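Pull the push-on knob off a washer timer

ROBOT

A 7-joint arm with a two-finger parallel gripper is mounted at the origin on the work surface. World frame = base frame: x ahead of the robot, y to its left, z up, the work surface at z = 0. Lengths are in m, angles in rad, forces in N, time in s.
With the tool pointing down it reaches from about 0.425 to 0.875 m from the base axis. Payload 4.7 kg.
Tool frame: the origin (TCP) lies on the centre line of the jaws, within the pads' length; the fingertips stand 19 mm ahead of it and the grasp point (between the pads) is the TCP; z points along the fingers, y is the line along which they close (so a half turn about z gives the same grasp; the last joint's range is limited). The gripper opens to 87 mm and grips with 3 to 60 N. Pads are 19 mm wide; open, the fingers measure 117 mm over their backs; the gripper's body (75 mm by 190 mm) begins 51 mm behind the grasp point.
Start: joints at [1.204, 0.321, -0.07, 1.45, 0.023, 1.371, -0.057], TCP at [0.242, -0.603, 0.242] pointing down, gripper open.
Joint ranges: [-2.86, 2.86], [-0.3, 2.09], [-1.38, 1.24], [0.06, 2.45], [-1.56, 4.7], [0.09, 2.05], [-2.69, 2.69]. Speed limits (rad/s): [2.57, 2.57, 3.14, 3.14, 3.14, 3.14, 3.14].

INTERFACE

Orientations are given as a unit quaternion [w, x, y, z].
In Python, from rig import arm gives the robot as it stands. The module is installed in compiled form; this text tells all that it offers.
- The arm moves only by the tool jog_arm, never from a script. Its arguments are lists of equal length, an entry for each row: "delta_pos": the shift along the tool's x, y, z in m, a list of three; "twist": the turn, a rotation vector about the tool's x, y, z in degrees, a list of three. A call has 1 to 12 rows; each row shifts and turns the commanded pose from where the row before left it, along the tool's axes as they then stand; what a row does not reach is not made up. A row lasts 1/12 s, in which the tool goes at most 41.7 mm and 7.16 degrees, less where a joint would pass 70% of its speed; a pose out of reach is approached as far as the arm can. A call with a gripper value outside its range is refused whole. "grip" is the opening in per cent of the stroke, from 0 (shut) to 100 (fully open), set as the call begins (left out, the last holds). The fingers move at their own pace and stop on an object; "squeeze" is the grip in N (left out, the last holds). Time passes only in rows, so rows that do not move let the fingers close. It gives the time, the measured TCP pose, the force, the opening and the grip force at its end, in the units of the state.
- arm.get_obs(): the state, without advancing time (a new reading comes with each control period).
- arm.capture(name): name is "side" or "top" or "wrist"; returns the picture (400x640x3 uint8, red, green, blue); there is no depth.
- arm.get_calibration(name): a dict with "intrinsics" (3x3 intrinsics, pixels), "origin" and "attitude" of the camera in the world; the wrist camera has in their place "tool_from_camera" (4x4, takes a point from camera to tool coordinates, whose origin is the TCP and whose axes are the flange's). Camera axes: x right, y up, looking along -z (the intrinsics and any distortion apply to the point x, -y, -z); pixel columns grow to the right and rows downward; lengths in m; the calibration is good to about 2 mm. The wrist camera is an equidistant fisheye: a pixel r from the principal point sees the ray r / f radians off the axis. A picture is of the moment at which its call begins: read the wrist's pose just before it. get_calibration takes no time and is no camera call.
- arm.job_done(): hands the job in; it is judged then, once.
The state is a dict: "clock": time; "qpos": joint angles; "qvel": joint speeds; "tau": joint torques, N m; "eef_pos": TCP position; "ee_rot": TCP orientation; "force": force on the tool from outside, world axes, zero at the start; "wrist_torque": the same for the moment, N m; "grip_width": finger opening in m; "finger_force": force on a finger pad.
Only numpy, scipy, OpenCV 4.12 (cv2) and the standard library are available. Lean on these libraries where they do the work, as an engineer would, in place of code of your own. Each camera call takes 0.05 s, during which the arm holds its last target. There are 200 camera calls.

TASK

The black knob is stuck on the post of the washer timer: take it off with the orange knob puller, without laying the fingers on the knob. Stand the puller, which lies on its back, upright on the counter and let go of it, take it afresh by the upper half of its shank, slide its lips under the knob's head and pull the knob straight up off the post. Then set the puller down upright in the wide bay of the grey caddy with the knob still inside it, let go, and leave the other things where they are.

Things in the scene. Friction and masses are not known exactly. Their poses are not given: they have to be found in the camera images.
- puller: Orange knob puller, 120 to 195 g. Origin: centre of its underside; own z runs up the shank, own x out of the shoe's open front. Shoe 52 (x) by 60 (y) by 40 mm tall. It starts lying on the shoe's back: own x up, shank level, its centre line 26 mm above the counter. It rests stably so and upright; mass centre about 31 mm above its underside, so it rights itself from leans under about 30 degrees.
- shank (a point): Point on the centre line of the puller's dark square shank, 85 mm above the puller's underside; axes as the puller's. The shank is 18 mm (x) by 14 mm (y) and stands on top of the shoe from 40 to 125 mm above the underside; the upper half is what lies above about this point.
- slot (a point): Middle of the puller's slot, on its underside (same point as its origin; axes as the puller's). The shoe is open at +x and below; back wall's inner face at x = -22 mm; 52 mm clear between side walls; top plate's underside at z = 34 mm. On each side an aluminium lip (z 0 to 5 mm) reaches inwards, leaving a 30 mm slot that runs in from the open front.
- knob: Black timer knob with a white pointer bar, 30 g. Origin: centre of its underside; axes as the timer's at the start. Square collar 24 by 24 mm, 14 mm tall, under a round head 46 mm across from 14 to 26 mm (pointer bar to 29.5 mm). The puller's lips go under the head, beside the collar. It hangs on the post by friction: about 8 to 14 N slides it up, free after some 13 mm; it cannot turn.
- panel (a point): Point on top of the timer's low front panel, straight under the knob, 40 mm above the counter; x points to the timer's raised back, z up. The post here is 15 mm tall; the seated knob's underside is 2 mm and its head's underside 16 mm above this point.
- timer: Washer timer, a fixed white box 170 (x) by 200 (y) by 40 mm. Origin: centre of its underside; the knob stands at x = -30 mm. Its grey raised back begins at x = +50 mm (80 mm behind the knob) and stands to 90 mm above the counter; the puller comes in along +x from the open front.
- caddy: Grey plastic caddy, fixed, an open box 150 (x) by 210 (y) by 70 mm tall, walls and floor 4 mm. Origin: centre of its underside. A partition at y = +40 mm splits off a narrow bay on the +y side, in which a small blue tin stands.
- bay (a point): Centre of the floor of the caddy's wide bay, 4 mm above the counter; the bay is 142 mm (x) by 139 mm (y), 66 mm deep; axes as the caddy's.
- tin: Small blue tin standing in the narrow bay, 42 mm across, 62 mm tall. Leave it alone. Origin: centre of its underside.
- jar: Glass jar with a steel twist cap, 72 mm across, 110 mm tall, at the back. Leave it alone. Origin: centre of its underside.
- scraper: Yellow plastic putty scraper lying flat at the left, 165 mm long, 70 mm wide at the blade, 14 mm high. Leave it alone. Origin: near its middle, on the counter; x towards the blade.
- stirrer: Flat aluminium paint stirrer lying at the right, 260 by 22 by 4 mm, long side along x. Leave it alone. Origin: centre of its underside.
- scrub: Wooden scrubbing brush lying bristles down, 130 mm (y) by 45 by 46 mm tall, at the back. Leave it alone. Origin: centre of its underside.
Things that resemble listed ones, but are neither listed nor needed, are in the scene too. What is shaped like the knob but pink or yellow is not meant.

How it is judged:
On the way, in this order (a step that is already met when the one before it is completed fails the run):
1. the puller stands upright on the counter by itself, let go (angle between puller's own z axis and vertical below 0.1 rad and height (world z) of puller below 0.004 m and contact force between the fingers and puller below 0.1 N and linear speed of puller below 0.02 m/s), for 0.2 s.
2. the knob, carried by the puller held upright by the upper half of its shank, has been drawn straight up clear of the post (z of knob in the frame of panel between 0.02 and 0.05 m and horizontal distance between knob and panel below 0.012 m and angle between puller's own z axis and vertical below 0.25 rad and contact force between puller and knob above 0.05 N and contact force between the fingers and puller above 0.5 N and z of the grasp point in the frame of puller above 0.08 m).
At the end, for the whole second after the job is handed in: The puller stands upright (within 8 degrees) on the floor of the caddy's wide bay (within 55 mm of its middle each way and 8 mm of the floor), the knob upright (within 23 degrees) inside its shoe (centres within 30 mm, 12 mm of the floor), both at rest and released (x of puller in the frame of bay between -0.055 and 0.055 m and y of puller in the frame of bay between -0.055 and 0.055 m and z of puller in the frame of bay below 0.008 m and angle between puller's own z axis and vertical below 0.15 rad and z of knob in the frame of bay below 0.012 m and horizontal distance between knob and puller below 0.03 m and angle between knob's own z axis and vertical below 0.4 rad and linear speed of each of puller, knob below 0.02 m/s); the robot touches nothing.
It fails at once if the fingers touched the knob (contact force between the fingers and knob above 0.3 N).
It fails at once if one of the bystanders (tin, jar, scraper, stirrer, brush) was moved more than 40 mm (distance of any of tin, jar, scraper, stirrer, scrub from where it was at the start of the episode above 0.04 m).
It also fails if it takes over 72 s, if anything falls off the work surface, if the arm or the gripper's body presses on something with over 40 N, if the wrist force passes 120 N, or if a joint passes its speed limit or range.

## Working session

There is one attempt and no reset: what is moved stays moved. The work goes in short steps, Python scripts to look and compute and a tool call to move; the robot and the scene stay as the last step left them, time stands still between calls to the robot, and variables do not carry over. Pictures are saved under pics/ and viewed, at most 10 in all, crops included, and the job is handed in when it is done.

Besides the shell and the picture viewer there is one more tool, called as name(argument=value, ...) on one line, values as JSON. jog_arm: Moves the arm, as the interface text tells. Its arguments: {"type":"object","properties":{"delta_pos":{"type":"array"},"twist":{"type":"array"},"grip":{"type":"number"},"squeeze":{"type":"number"}},"required":["delta_pos","twist"]}

```bash
mkdir -p pics
python3 - <<'E'
from rig import arm
import cv2, numpy as np
o=arm.get_obs();print({k:np.round(v,3).tolist() for k,v in o.items()})
for n in ("side","top","wrist"):
    c=arm.get_calibration(n);print(n,{k:np.round(v,4).tolist() if not isinstance(v,str) else v for k,v in c.items()})
    im=arm.capture(n);cv2.imwrite(f"pics/{n}0.png",im[...,::-1])
E
```

```text
{'clock': 0.0, 'qpos': [1.204, 0.322, -0.07, 1.452, 0.023, 1.371, -0.057], 'qvel': [-0.002, 0.002, -0.001, -0.001, 0.0, -0.001, 0.002], 'tau': [0.0, -49.129, -0.403, -31.253, -0.064, 0.044, 0.0], 'eef_pos': [0.241, -0.603, 0.24], 'ee_rot': [-0.001, 0.982, 0.189, -0.0], 'force': [-0.389, -0.211, 0.424], 'wrist_torque': [-0.012, 0.006, 0.016], 'finger_force': 0.0, 'grip_width': 0.087}
side {'intrinsics': [[397.089, 0.0, 320.161], [0.0, 397.089, 196.2151], [0.0, 0.0, 1.0]], 'origin': [0.3989, -0.9006, 0.8761], 'attitude': [0.9101, 0.4039, -0.0454, -0.0812]}
top {'intrinsics': [[369.6282, 0.0, 322.9607], [0.0, 369.6282, 201.6543], [0.0, 0.0, 1.0]], 'origin': [0.3636, -0.0033, 1.4732], 'attitude': [-0.6999, -0.0542, 0.0569, 0.7099]}
wrist {'intrinsics': [[309.7069, 0.0, 320.9618], [0.0, 309.7069, 201.6162], [0.0, 0.0, 1.0]], 'tool_from_camera': [[0.0001, 0.9686, 0.2488, 0.0675], [1.0, 0.0001, -0.0007, -0.0004], [-0.0007, 0.2488, -0.9686, -0.1422], [0.0, 0.0, 0.0, 1.0]]}
```

View pics/top0.png

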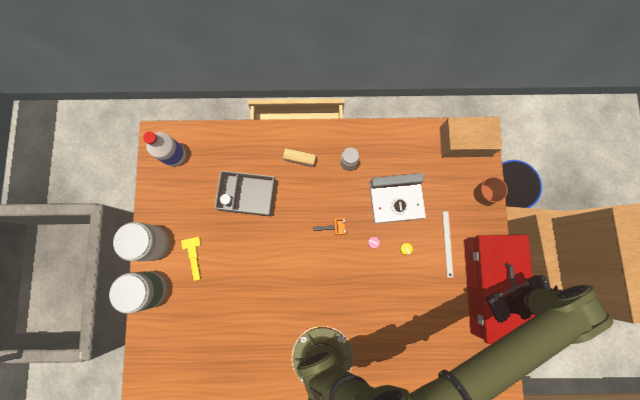

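View pics/side0.png

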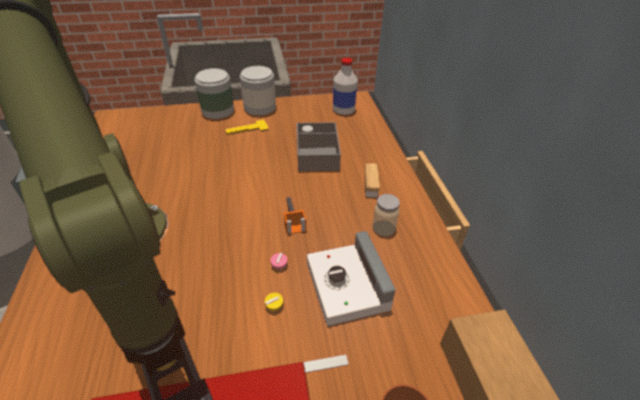

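The top view shows the puller at (328,227) with its shank to the left, the caddy at (245,194) and the timer at (398,198). The knob-shaped things are black on the timer post at (400,205), pink at (374,242) and yellow at (407,249). The black one on the timer fits the description. I'll confirm it in an enlarged crop.

Run:
```python
import cv2, numpy as np
a=cv2.imread("pics/top0.png");b=cv2.imread("pics/side0.png")
A=cv2.resize(a[165:260,210:430],(792,342),interpolation=cv2.INTER_CUBIC)   # x3.6
B=cv2.resize(b[190:330,260:400],(252,252),interpolation=cv2.INTER_CUBIC)
C=cv2.resize(b[190:240,270:320],(252,252),interpolation=cv2.INTER_CUBIC)
D=cv2.resize(b[115:180,290:350],(252,252),interpolation=cv2.INTER_CUBIC)
cv2.imwrite("pics/crop0.png",np.vstack([A,np.hstack([B,C,D,np.zeros((252,36,3),np.uint8)])]))
```

```text
(no output)
```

View pics/crop0.png

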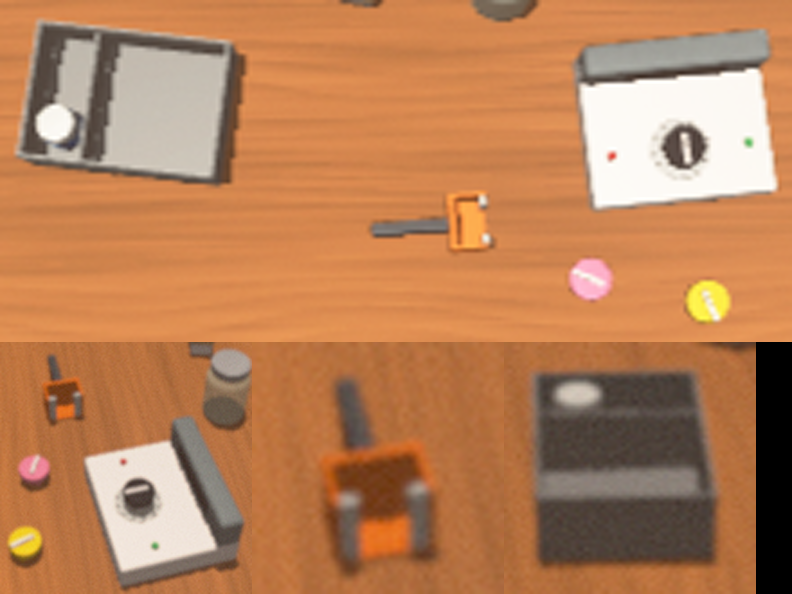

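The crop confirms it: the black knob with the white bar stands in the printed dial on the white timer, crop pixel (685,147), while pink (591,279) and yellow (708,301) lie on the counter. The puller lies with its open front up and its shank tip at crop (372,230). Next I'll localize all of these.

```bash
cat > h.py <<'E'
from rig import arm
import numpy as np, cv2
from scipy.spatial.transform import Rotation as R
def rot(q): return R.from_quat(np.r_[q[1:],q[0]])
def ray(name,uv,obs=None):
    c=arm.get_calibration(name);K=np.array(c["intrinsics"])
    p=(np.array(uv,float)-K[:2,2])/np.diag(K)[:2]
    if name=="wrist":
        T=np.array(c["tool_from_camera"]);th=np.hypot(*p);s=np.sin(th)/th if th>1e-9 else 1
        d=np.array([p[0]*s,-p[1]*s,-np.cos(th)])
        Q=rot(obs["ee_rot"]);return np.array(obs["eef_pos"])+Q.apply(T[:3,3]),Q.apply(T[:3,:3]@d)
    return np.array(c["origin"]),rot(c["attitude"]).apply([p[0],-p[1],-1])
def at(name,uv,z,obs=None):
    o,d=ray(name,uv,obs);return o+d*(z-o[2])/d[2]
def proj(name,P,obs):   # wrist projection
    c=arm.get_calibration(name);K=np.array(c["intrinsics"])
    if name=="wrist":
        T=np.array(c["tool_from_camera"]);v=T[:3,:3].T@(rot(obs["ee_rot"]).inv().apply(np.array(P)-obs["eef_pos"])-T[:3,3])
        q=np.array([v[0],-v[1],-v[2]]);r=np.hypot(q[0],q[1]);th=np.arctan2(r,q[2]);return K[:2,2]+K[0,0]*th*q[:2]/r
    v=rot(c["attitude"]).inv().apply(np.array(P)-c["origin"]);q=np.array([v[0],-v[1],-v[2]]);return (K@q/q[2])[:2]
E
python3 - <<'E'
from h import *
f=lambda u,v,z:at("top",(210+(u+.5)/3.6-.5,165+(v+.5)/3.6-.5),z)
for n,u,v,z in [("tip",372,230,.035),("shank/shoe",448,226,.035),("shoeTL",447,196,.052),("shoeBL",453,250,.052),("lipT",488,196,.052),("lipB",491,244,.052),
 ("knob",685,147,.068),("p1",580,84,.04),("p2",595,209,.04),("p3",776,190,.04),
 ("c1",38,22,.07),("c2",234,42,.07),("c3",214,183,.07),("c4",17,157,.07)]: print(n,np.round(f(u,v,z),4))
E
```

```text
tip [0.4863 0.0299 0.035 ]
shank/shoe [ 0.4895 -0.0524  0.035 ]
shoeTL [ 0.5203 -0.0513  0.052 ]
shoeBL [ 0.4623 -0.0566  0.052 ]
lipT [ 0.5196 -0.0953  0.052 ]
lipB [ 0.4681 -0.0973  0.052 ]
knob [ 0.5675 -0.306   0.068 ]
p1 [ 0.643 -0.2    0.04 ]
p2 [ 0.5052 -0.2115  0.04  ]
p3 [ 0.5231 -0.4085  0.04  ]
c1 [0.7135 0.3879 0.07  ]
c2 [0.6885 0.176  0.07  ]
c3 [0.5356 0.1962 0.07  ]
c4 [0.5664 0.4059 0.07  ]
```

```bash
cat >> h.py <<'E'
def down(yaw,tilt=0):  # tool x at world yaw (deg), z down; tilt = turn about tool y (deg)
    return R.from_euler("z",yaw,degrees=True)*R.from_euler("x",180,degrees=True)*R.from_euler("y",tilt,degrees=True)
def plan(p,Q,n,o=None):
    o=o or arm.get_obs();Q0=rot(o["ee_rot"]);w=(Q0.inv()*Q).as_rotvec()/n
    M=sum((Q0*R.from_rotvec(w*k)).as_matrix() for k in range(n))
    d=np.linalg.solve(M,np.array(p)-o["eef_pos"])
    print("rows",n,"d",np.round(d,4).tolist(),"w",np.round(np.degrees(w),2).tolist())
def st():
    o=arm.get_obs();Q=rot(o["ee_rot"]).as_matrix();print("t",round(o["clock"],2),"p",np.round(o["eef_pos"],4),"x",np.round(Q[:,0],3),"z",np.round(Q[:,2],3),"q",np.round(o["qpos"],2),"F",np.round(o["force"],1),"w",round(o["grip_width"],4),"f",round(o["finger_force"],1));return o
E
python3 - <<'E'
from h import *
plan([.489,-.01,.2],down(92),20)
E
```

```text
rows 20 d [0.0335, -0.0072, 0.002] w [-0.0, -0.0, -3.51]
```

jog_arm(delta_pos=[[0.0335,-0.0072,0.002],[0.0335,-0.0072,0.002],[0.0335,-0.0072,0.002],[0.0335,-0.0072,0.002],[0.0335,-0.0072,0.002],[0.0335,-0.0072,0.002],[0.0335,-0.0072,0.002],[0.0335,-0.0072,0.002],[0.0335,-0.0072,0.002],[0.0335,-0.0072,0.002]], twist=[[0,0,-3.5],[0,0,-3.5],[0,0,-3.5],[0,0,-3.5],[0,0,-3.5],[0,0,-3.5],[0,0,-3.5],[0,0,-3.5],[0,0,-3.5],[0,0,-3.5]], grip=60)

```text
clock: 0.98
eef_pos: [0.4605, -0.3445, 0.2211]
ee_rot: [-0.0, 0.879, 0.477, -0.0]
force: [0.9, 0.0, 1.0]
grip_width: 0.0522
finger_force: 0.0
```

jog_arm(delta_pos=[[0.0335,-0.0072,0.002],[0.0335,-0.0072,0.002],[0.0335,-0.0072,0.002],[0.0335,-0.0072,0.002],[0.0335,-0.0072,0.002],[0.0335,-0.0072,0.002],[0.0335,-0.0072,0.002],[0.0335,-0.0072,0.002],[0.0335,-0.0072,0.002],[0.0335,-0.0072,0.002],[0,0,0],[0,0,0]], twist=[[0,0,-3.5],[0,0,-3.5],[0,0,-3.5],[0,0,-3.5],[0,0,-3.5],[0,0,-3.5],[0,0,-3.5],[0,0,-3.5],[0,0,-3.5],[0,0,-3.5],[0,0,0],[0,0,0]])

```text
clock: 1.98
eef_pos: [0.4905, -0.008, 0.2015]
ee_rot: [0.0, 0.694, 0.72, -0.0]
force: [0.6, -1.0, 0.1]
grip_width: 0.0523
finger_force: 0.0
```

Run:
```python
from h import *
o=st();im=arm.capture("wrist")[...,::-1];cv2.imwrite("pics/w1.png",im)
for y in(0.03,-.0525,-.095):print(proj("wrist",[.489,y,.035],o).round())
```

```text
t 1.98 p [ 0.4905 -0.008   0.2015] x [-0.036  0.999 -0.001] z [-0.    -0.001 -1.   ] q [ 0.59  0.04 -0.64  1.87  0.02  1.24 -0.02] F [ 0.6 -1.   0.1] w 0.0523 f 0.0
[321. 153.]
[318. 232.]
[317. 267.]
```

View pics/w1.png

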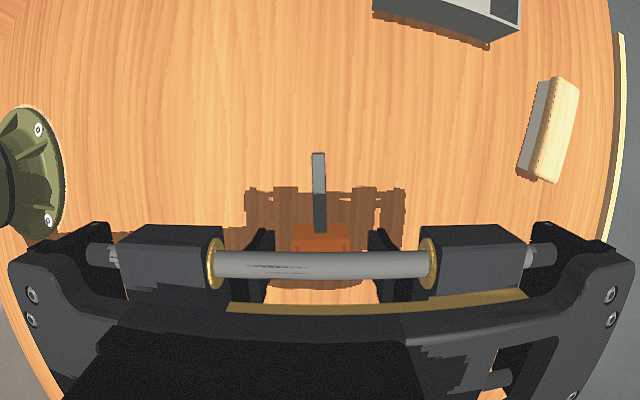

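The wrist view shows the shank tip at (319,153) and the shoe edge at (320,232), which matches the prediction: yaw about 93° and the 90 mm point at about (0.488, -0.005).

Run:
```python
from h import *
Q=down(92.8,-30);o=arm.get_obs()
plan([.4882,-.005,.11],Q,9)
o["eef_pos"]=[.4882,-.005,.11];o["ee_rot"]=np.r_[Q.as_quat()[3],Q.as_quat()[:3]]
plan([.4882,-.005,.028],Q,8,o)
```

```text
rows 9 d [0.0029, -0.0003, 0.0099] w [-0.03, -3.33, -0.1]
rows 8 d [0.0051, -0.0, 0.0089] w [0.0, 0.0, 0.0]
```

jog_arm(delta_pos=[[0.0029,-0.0003,0.0099],[0.0029,-0.0003,0.0099],[0.0029,-0.0003,0.0099],[0.0029,-0.0003,0.0099],[0.0029,-0.0003,0.0099],[0.0029,-0.0003,0.0099],[0.0029,-0.0003,0.0099],[0.0029,-0.0003,0.0099],[0.0029,-0.0003,0.0099],[0,0,0]], twist=[[0,-3.33,-0.1],[0,-3.33,-0.1],[0,-3.33,-0.1],[0,-3.33,-0.1],[0,-3.33,-0.1],[0,-3.33,-0.1],[0,-3.33,-0.1],[0,-3.33,-0.1],[0,-3.33,-0.1],[0,0,0]])

```text
clock: 2.87
eef_pos: [0.4864, -0.0056, 0.1066]
ee_rot: [0.184, 0.666, 0.7, -0.182]
force: [-0.2, 0.4, -1.0]
grip_width: 0.0523
finger_force: 0.0
```

jog_arm(delta_pos=[[0.0051,0,0.0089],[0.0051,0,0.0089],[0.0051,0,0.0089],[0.0051,0,0.0089],[0.0051,0,0.0089],[0.0051,0,0.0089],[0.0051,0,0.0089],[0.0051,0,0.0089],[0,0,0],[0,0,0]], twist=[[0,0,0],[0,0,0],[0,0,0],[0,0,0],[0,0,0],[0,0,0],[0,0,0],[0,0,0],[0,0,0],[0,0,0]])

```text
clock: 3.7
eef_pos: [0.4872, -0.0058, 0.0271]
ee_rot: [0.185, 0.666, 0.699, -0.181]
force: [0.5, -1.0, 0.9]
grip_width: 0.0521
finger_force: 0.0
```

Run:
```python
from h import *
st()
```

```text
t 3.7 p [ 0.4872 -0.0058  0.0271] x [-0.044  0.865 -0.5  ] z [ 0.019 -0.499 -0.866] q [ 0.22  0.41 -0.68  2.02  0.8   1.19 -0.86] F [ 0.5 -1.   0.9] w 0.0521 f 0.0
```

jog_arm(delta_pos=[[0,0,0],[0,0,0],[0,0,0],[0,0,0],[0,0,0],[0,0,0],[0,0,0],[0,0,0]], twist=[[0,0,0],[0,0,0],[0,0,0],[0,0,0],[0,0,0],[0,0,0],[0,0,0],[0,0,0]], grip=0, squeeze=50)

```text
clock: 4.37
eef_pos: [0.4878, -0.0057, 0.0279]
ee_rot: [0.186, 0.667, 0.699, -0.18]
force: [0.8, 0.4, -0.3]
grip_width: 0.0136
finger_force: 49.9
```

jog_arm(delta_pos=[[-0.003,0,-0.005],[-0.006,0,-0.0104],[-0.006,0,-0.0104],[-0.006,0,-0.0104],[-0.006,0,-0.0104],[-0.006,0,-0.0104],[-0.006,0,-0.0104],[-0.006,0,-0.0104],[-0.006,0,-0.0104],[0,0,0]], twist=[[0,0,0],[0,0,0],[0,0,0],[0,0,0],[0,0,0],[0,0,0],[0,0,0],[0,0,0],[0,0,0],[0,0,0]])

```text
clock: 5.2
eef_pos: [0.4896, -0.0055, 0.1326]
ee_rot: [0.187, 0.667, 0.699, -0.179]
force: [-0.2, 0.4, -1.8]
grip_width: 0.0138
finger_force: 49.9
```

Run:
```python
from h import *
st()
plan([.4872,-.0058,.14],down(92.8,60),18)
```

```text
t 5.2 p [ 0.4896 -0.0055  0.1326] x [-0.04   0.865 -0.5  ] z [ 0.024 -0.499 -0.866] q [ 0.28  0.23 -0.73  1.95  0.66  1.32 -0.68] F [-0.2  0.4 -1.8] w 0.0138 f 49.9
rows 18 d [0.0001, -0.0001, -0.0004] w [0.0, 5.0, -0.01]
```

Gripped (13.7 mm opening, about 1.8 N of weight). Next I'll turn it by 90° about tool y.

jog_arm(delta_pos=[[0,0,-0.0004],[0,0,-0.0004],[0,0,-0.0004],[0,0,-0.0004],[0,0,-0.0004],[0,0,-0.0004],[0,0,-0.0004],[0,0,-0.0004],[0,0,-0.0004]], twist=[[0,5,0],[0,5,0],[0,5,0],[0,5,0],[0,5,0],[0,5,0],[0,5,0],[0,5,0],[0,5,0]])

```text
clock: 5.95
eef_pos: [0.488, -0.0057, 0.1335]
ee_rot: [-0.097, 0.684, 0.717, 0.09]
force: [-0.4, 0.9, -1.2]
grip_width: 0.0137
finger_force: 49.9
```

jog_arm(delta_pos=[[0,0,-0.0004],[0,0,-0.0004],[0,0,-0.0004],[0,0,-0.0004],[0,0,-0.0004],[0,0,-0.0004],[0,0,-0.0004],[0,0,-0.0004],[0,0,-0.0004],[0,0,0],[0,0,0]], twist=[[0,5,0],[0,5,0],[0,5,0],[0,5,0],[0,5,0],[0,5,0],[0,5,0],[0,5,0],[0,5,0],[0,0,0],[0,0,0]])

```text
clock: 6.87
eef_pos: [0.4877, -0.008, 0.1346]
ee_rot: [-0.364, 0.599, 0.625, 0.343]
force: [0.6, 0.1, -1.5]
grip_width: 0.0136
finger_force: 49.9
```

Run:
```python
from h import *
o=st();im=arm.capture("side")[...,::-1];u,v=proj("side",o["eef_pos"],o).astype(int);print(u,v)
c=cv2.resize(im[v-50:v+50,u-60:u+60],None,fx=4,fy=4,interpolation=cv2.INTER_CUBIC);cv2.imwrite("pics/s2.png",c)
```

```text
t 6.87 p [ 0.4877 -0.008   0.1346] x [-0.017  0.499  0.866] z [-0.043  0.865 -0.5  ] q [ 1.01  0.58 -0.61  1.83 -0.6   1.41  0.71] F [ 0.6  0.1 -1.5] w 0.0136 f 49.9
289 179
```

View pics/s2.png

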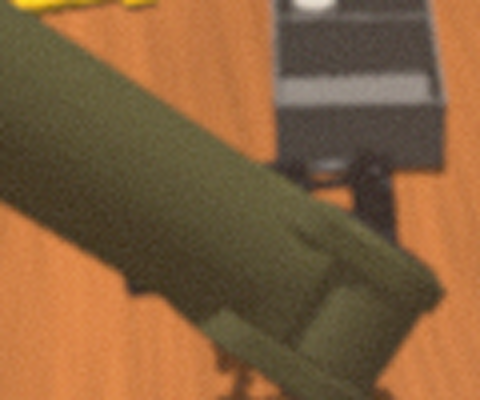

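The arm hides the puller in this view, so I'll rely on the kinematics and lower it until the force shows contact.

jog_arm(delta_pos=[[-0.0052,0,0.003],[-0.0052,0,0.003],[-0.0052,0,0.003],[-0.0052,0,0.003],[-0.0052,0,0.003],[-0.0052,0,0.003],[-0.0043,0,0.0025],[0,0,0],[0,0,0]], twist=[[0,0,0],[0,0,0],[0,0,0],[0,0,0],[0,0,0],[0,0,0],[0,0,0],[0,0,0],[0,0,0]])

```text
clock: 7.67
eef_pos: [0.4879, -0.0071, 0.0948]
ee_rot: [-0.363, 0.599, 0.625, 0.344]
force: [0.1, -0.2, -1.8]
grip_width: 0.0138
finger_force: 49.9
```

jog_arm(delta_pos=[[-0.0009,0,0.0005],[-0.0009,0,0.0005],[0,0,0]], twist=[[0,0,0],[0,0,0],[0,0,0]])

```text
clock: 7.92
eef_pos: [0.4881, -0.0073, 0.093]
ee_rot: [-0.363, 0.599, 0.626, 0.344]
force: [-0.2, -0.1, -1.8]
grip_width: 0.0136
finger_force: 49.9
```

jog_arm(delta_pos=[[-0.0009,0,0.0005],[-0.0009,0,0.0005],[0,0,0]], twist=[[0,0,0],[0,0,0],[0,0,0]])

```text
clock: 8.17
eef_pos: [0.488, -0.0073, 0.0907]
ee_rot: [-0.363, 0.599, 0.626, 0.344]
force: [-0.8, 0.4, -2.0]
grip_width: 0.0136
finger_force: 49.9
```

jog_arm(delta_pos=[[-0.0009,0,0.0005],[0,0,0]], twist=[[0,0,0],[0,0,0]])

```text
clock: 8.33
eef_pos: [0.488, -0.0073, 0.0897]
ee_rot: [-0.363, 0.599, 0.626, 0.344]
force: [-0.5, -0.2, -1.7]
grip_width: 0.0138
finger_force: 49.9
```

jog_arm(delta_pos=[[-0.0009,0,0.0005],[0,0,0]], twist=[[0,0,0],[0,0,0]])

```text
clock: 8.5
eef_pos: [0.4882, -0.0073, 0.0894]
ee_rot: [-0.363, 0.598, 0.626, 0.344]
force: [0.0, -1.3, 0.5]
grip_width: 0.0139
finger_force: 49.9
```

Contact. Next I'll release and back out along the fingers.

jog_arm(delta_pos=[[0,0,0],[0,0,0],[0,0,0],[0,0,0],[0,0,0],[0,0,0]], twist=[[0,0,0],[0,0,0],[0,0,0],[0,0,0],[0,0,0],[0,0,0]], grip=45)

```text
clock: 9.0
eef_pos: [0.488, -0.0073, 0.0888]
ee_rot: [-0.363, 0.599, 0.626, 0.344]
force: [-0.4, 1.0, -0.8]
grip_width: 0.0378
finger_force: 0.0
```

jog_arm(delta_pos=[[0,0,-0.006],[0,0,-0.012],[0,0,-0.012],[0,0,-0.012],[0,0,-0.012],[0,0,-0.012],[0,0,-0.012],[0,0,0],[0,0,0]], twist=[[0,0,0],[0,0,0],[0,0,0],[0,0,0],[0,0,0],[0,0,0],[0,0,0],[0,0,0],[0,0,0]])

```text
clock: 9.75
eef_pos: [0.4917, -0.0758, 0.128]
ee_rot: [-0.362, 0.599, 0.626, 0.344]
force: [1.3, 0.8, -0.5]
grip_width: 0.039
finger_force: 0.0
```

Run:
```python
from h import *
o=st();im=arm.capture("wrist")[...,::-1];t=arm.capture("top")[...,::-1]
P=[.4882,-.0065]
for z in (0,.04,.125):print("w",proj("wrist",[*P,z],o).round(),"t",proj("top",[*P,z],o).round(1))
t=cv2.resize(t[190:265,280:380],(400,300),interpolation=cv2.INTER_CUBIC)
cv2.imwrite("pics/w3.png",np.vstack([cv2.resize(im,(480,300)),cv2.copyMakeBorder(t,0,0,0,80,0)]))
```

```text
t 9.75 p [ 0.4917 -0.0758  0.128 ] x [-0.02   0.5    0.866] z [-0.041  0.865 -0.5  ] q [ 1.04  0.64 -0.56  1.72 -0.53  1.49  0.74] F [ 1.3  0.8 -0.5] w 0.039 f 0.0
w [321. 276.] t [322.3 228.7]
w [321. 252.] t [322.3 227.8]
w [321. 176.] t [322.3 225.8]
```

View pics/w3.png

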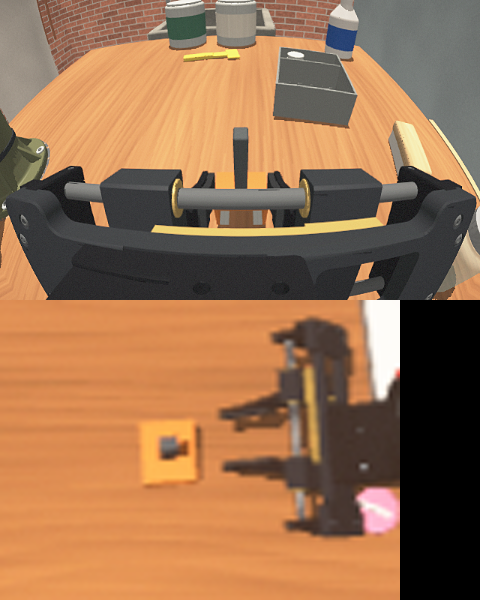

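The puller stands upright, its shank top at top-view pixel (322,226.5) as predicted, so it is at about (0.488, -0.0065) with its front facing -y. Next I'll regrasp from above, closing along own x (18 mm), with tool yaw about 3°.

Run:
```python
from h import *
o=arm.get_obs()
p=[.49,-.10,.24];Q=down(92.8)
plan(p,Q,10)
o["eef_pos"]=p;o["ee_rot"]=np.r_[Q.as_quat()[3],Q.as_quat()[:3]]
plan([.488,-.0065,.2],down(2.8),15,o)
```

```text
rows 10 d [0.0042, -0.0003, -0.0113] w [-0.02, -6.01, -0.02]
rows 15 d [0.0053, -0.0045, 0.0027] w [0.0, -0.0, 6.0]
```

jog_arm(delta_pos=[[0.0042,-0.0003,-0.0113],[0.0042,-0.0003,-0.0113],[0.0042,-0.0003,-0.0113],[0.0042,-0.0003,-0.0113],[0.0042,-0.0003,-0.0113],[0.0042,-0.0003,-0.0113],[0.0042,-0.0003,-0.0113],[0.0042,-0.0003,-0.0113],[0.0042,-0.0003,-0.0113],[0.0042,-0.0003,-0.0113],[0,0,0]], twist=[[0,-6,0],[0,-6,0],[0,-6,0],[0,-6,0],[0,-6,0],[0,-6,0],[0,-6,0],[0,-6,0],[0,-6,0],[0,-6,0],[0,0,0]], grip=70)

```text
clock: 10.77
eef_pos: [0.4914, -0.0932, 0.2432]
ee_rot: [0.002, 0.686, 0.727, -0.001]
force: [0.5, 2.3, 0.7]
grip_width: 0.0608
finger_force: 0.0
```

jog_arm(delta_pos=[[0.0053,-0.0045,0.0027],[0.0053,-0.0045,0.0027],[0.0053,-0.0045,0.0027],[0.0053,-0.0045,0.0027],[0.0053,-0.0045,0.0027],[0.0053,-0.0045,0.0027],[0.0053,-0.0045,0.0027],[0.0053,-0.0045,0.0027]], twist=[[0,0,6],[0,0,6],[0,0,6],[0,0,6],[0,0,6],[0,0,6],[0,0,6],[0,0,6]])

```text
clock: 11.43
eef_pos: [0.4686, -0.0497, 0.2171]
ee_rot: [-0.003, 0.926, 0.378, -0.003]
force: [-0.6, -0.5, -0.3]
grip_width: 0.0607
finger_force: 0.0
```

jog_arm(delta_pos=[[0.0053,-0.0045,0.0027],[0.0053,-0.0045,0.0027],[0.0053,-0.0045,0.0027],[0.0053,-0.0045,0.0027],[0.0053,-0.0045,0.0027],[0.0053,-0.0045,0.0027],[0.0053,-0.0045,0.0027],[0,0,0],[0,0,0]], twist=[[0,0,6],[0,0,6],[0,0,6],[0,0,6],[0,0,6],[0,0,6],[0,0,6],[0,0,0],[0,0,0]])

```text
clock: 12.18
eef_pos: [0.4873, -0.0062, 0.1985]
ee_rot: [-0.001, 1.0, 0.025, -0.003]
force: [-0.3, -0.1, -0.1]
grip_width: 0.061
finger_force: 0.0
```

Run:
```python
from h import *
o=st();im=arm.capture("wrist")[...,::-1]
for z in (.04,.125):print(proj("wrist",[.488,-.0065,z],o).round())
cv2.imwrite("pics/w4.png",im)
```

```text
t 12.18 p [ 0.4873 -0.0062  0.1985] x [ 0.999  0.05  -0.007] z [-0.007  0.002 -1.   ] q [ 0.68  0.04 -0.73  1.87  0.03  1.24 -1.58] F [-0.3 -0.1 -0.1] w 0.061 f 0.0
[322. 190.]
[322. 216.]
```

View pics/w4.png

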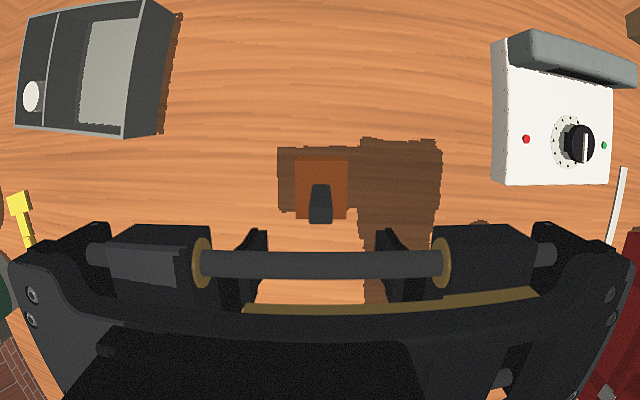

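The shank top is at about (320,215), between the open fingers as predicted. Next I'll go down and grip it at about 106 mm.

jog_arm(delta_pos=[[0.0005,0,0.0116],[0,0,0.0116],[0,0,0.0116],[0,0,0.0116],[0,0,0.0116],[0,0,0.0116],[0,0,0.0116],[0,0,0.0116],[0,0,0],[0,0,0]], twist=[[0,0.4,0],[0,0,0],[0,0,0],[0,0,0],[0,0,0],[0,0,0],[0,0,0],[0,0,0],[0,0,0],[0,0,0]])

```text
clock: 13.07
eef_pos: [0.4883, -0.0059, 0.1061]
ee_rot: [-0.001, 1.0, 0.024, 0.001]
force: [-0.8, -0.9, 0.8]
grip_width: 0.0608
finger_force: 0.0
```

jog_arm(delta_pos=[[0,0,0],[0,0,0],[0,0,0],[0,0,0],[0,0,0],[0,0,0],[0,0,0],[0,0,0]], twist=[[0,0,0],[0,0,0],[0,0,0],[0,0,0],[0,0,0],[0,0,0],[0,0,0],[0,0,0]], grip=0, squeeze=58)

```text
clock: 13.73
eef_pos: [0.4888, -0.0061, 0.107]
ee_rot: [-0.0, 1.0, 0.023, 0.001]
force: [0.7, -0.0, -1.2]
grip_width: 0.0172
finger_force: 58.0
```

Run:
```python
from h import *
st()
```

```text
t 13.73 p [ 0.4888 -0.0061  0.107 ] x [0.999 0.047 0.003] z [ 0.003  0.001 -1.   ] q [ 0.65  0.15 -0.73  1.98  0.11  1.05 -1.66] F [ 0.7 -0.  -1.2] w 0.0172 f 58.0
```

Run:
```python
from h import *
o=arm.get_obs();o["eef_pos"]=np.array([.4888,-.0061,.23])
plan([.493,-.3125,.23],down(95),18,o)
```

```text
rows 18 d [-0.0136, 0.0133, -0.0] w [0.01, -0.01, -5.13]
```

jog_arm(delta_pos=[[0,0,-0.008],[0,0,-0.018],[0,0,-0.024],[0,0,-0.024],[0,0,-0.024],[0,0,-0.018],[0,0,-0.007],[0,0,0]], twist=[[0,0,0],[0,0,0],[0,0,0],[0,0,0],[0,0,0],[0,0,0],[0,0,0],[0,0,0]])

```text
clock: 14.4
eef_pos: [0.4895, -0.0062, 0.2318]
ee_rot: [0.0, 1.0, 0.023, 0.003]
force: [-0.1, -0.4, -1.8]
grip_width: 0.0174
finger_force: 58.0
```

jog_arm(delta_pos=[[-0.0136,0.0133,0],[-0.0136,0.0133,0],[-0.0136,0.0133,0],[-0.0136,0.0133,0],[-0.0136,0.0133,0],[-0.0136,0.0133,0],[-0.0136,0.0133,0],[-0.0136,0.0133,0],[-0.0136,0.0133,0]], twist=[[0,0,-5.13],[0,0,-5.13],[0,0,-5.13],[0,0,-5.13],[0,0,-5.13],[0,0,-5.13],[0,0,-5.13],[0,0,-5.13],[0,0,-5.13]])

```text
clock: 15.15
eef_pos: [0.4234, -0.1608, 0.2279]
ee_rot: [-0.001, 0.91, 0.415, 0.0]
force: [0.5, 0.3, -1.5]
grip_width: 0.018
finger_force: 58.0
```

jog_arm(delta_pos=[[-0.0136,0.0133,0],[-0.0136,0.0133,0],[-0.0136,0.0133,0],[-0.0136,0.0133,0],[-0.0136,0.0133,0],[-0.0136,0.0133,0],[-0.0136,0.0133,0],[-0.0136,0.0133,0],[-0.0136,0.0133,0],[0,0,0],[0,0,0]], twist=[[0,0,-5.13],[0,0,-5.13],[0,0,-5.13],[0,0,-5.13],[0,0,-5.13],[0,0,-5.13],[0,0,-5.13],[0,0,-5.13],[0,0,-5.13],[0,0,0],[0,0,0]])

```text
clock: 16.07
eef_pos: [0.4913, -0.3126, 0.2273]
ee_rot: [-0.001, 0.676, 0.737, 0.001]
force: [-0.5, 1.3, -1.3]
grip_width: 0.0176
finger_force: 58.0
```

Run:
```python
from h import *
o=st();im=arm.capture("wrist")[...,::-1];t=arm.capture("top")[...,::-1]
print("knob",proj("wrist",[.5675,-.306,.068],o).round(),"lip mid",proj("wrist",[.493,-.3125,.125],o).round())
P=np.array(o["eef_pos"])
cv2.imwrite("pics/w5.png",im);cv2.imwrite("pics/t5.png",cv2.resize(t[170:250,350:450],None,fx=6,fy=6,interpolation=cv2.INTER_CUBIC))
```

```text
t 16.07 p [ 0.4913 -0.3126  0.2273] x [-0.086  0.996  0.004] z [-0.     0.004 -1.   ] q [ 0.88  0.21 -0.41  1.63  0.08  1.32  0.54] F [-0.5  1.3 -1.3] w 0.0176 f 58.0
knob [396. 193.] lip mid [323. 208.]
```

View pics/w5.png

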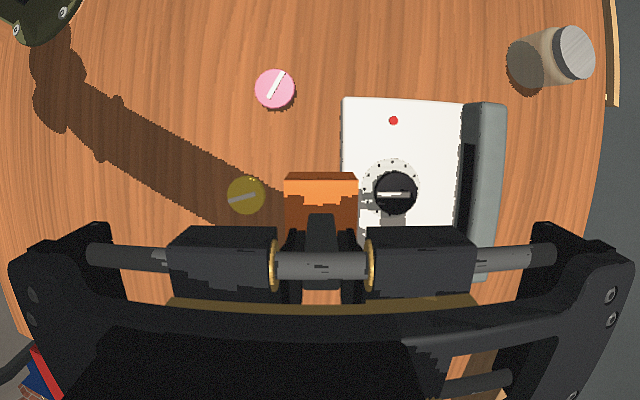

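The knob disc is centred at (395.5,193), where the top-view estimate predicted (396,193), so its position is confirmed. Next I'll check how the shoe sits in the hand, using edge rows from the same picture.

Run:
```python
from h import *
o=arm.get_obs();Q=rot(o["ee_rot"])
pt=lambda v:proj("wrist",np.array(o["eef_pos"])+Q.apply(v),o).round(1)
for v in [(.03,-.026,.067),(.03,.026,.067),(.03,-.026,.107),(.03,.026,.107),(.007,-.009,-.018),(.007,.009,-.018)]:print(v,pt(v))
im=cv2.imread("pics/w5.png").astype(int)
print([ (r,im[r,320].tolist()) for r in range(168,186)]);print([(r,im[r,320].tolist()) for r in range(208,220)])
print([(c,im[200,c].tolist()) for c in list(range(280,290))+list(range(352,362))])
```

```text
(0.03, -0.026, 0.067) [283.6 179.3]
(0.03, 0.026, 0.067) [359.  179.3]
(0.03, -0.026, 0.107) [289.4 170.5]
(0.03, 0.026, 0.107) [353.1 170.5]
(0.007, -0.009, -0.018) [301.3 264.9]
(0.007, 0.009, -0.018) [341.8 264.9]
[(168, [77, 122, 188]), (169, [81, 129, 194]), (170, [88, 134, 200]), (171, [80, 121, 183]), (172, [29, 59, 118]), (173, [34, 69, 124]), (174, [40, 72, 131]), (175, [42, 78, 131]), (176, [39, 71, 129]), (177, [39, 72, 125]), (178, [37, 63, 105]), (179, [32, 60, 114]), (180, [65, 127, 230]), (181, [82, 154, 246]), (182, [87, 159, 244]), (183, [83, 155, 243]), (184, [88, 162, 243]), (185, [77, 153, 242])]
[(208, [38, 67, 119]), (209, [40, 72, 124]), (210, [39, 70, 122]), (211, [39, 73, 125]), (212, [35, 70, 131]), (213, [48, 52, 62]), (214, [47, 44, 41]), (215, [44, 40, 40]), (216, [44, 47, 43]), (217, [41, 45, 43]), (218, [43, 45, 43]), (219, [40, 40, 38])]
[(280, [45, 69, 96]), (281, [48, 68, 98]), (282, [47, 65, 91]), (283, [43, 67, 100]), (284, [40, 70, 117]), (285, [38, 71, 122]), (286, [32, 67, 121]), (287, [40, 72, 125]), (288, [35, 71, 123]), (289, [37, 71, 122]), (352, [36, 71, 120]), (353, [36, 68, 121]), (354, [34, 67, 122]), (355, [35, 68, 119]), (356, [35, 66, 120]), (357, [45, 70, 121]), (358, [100, 116, 130]), (359, [116, 125, 132]), (360, [114, 121, 125]), (361, [132, 141, 150])]
```

Run:
```python
from h import *
plan([.4928,-.312,.155],down(95),8)
```

```text
rows 8 d [-0.0001, 0.0002, 0.0092] w [0.01, -0.02, -0.0]
```

jog_arm(delta_pos=[[-0.0001,0.0002,0.009],[-0.0001,0.0002,0.009],[-0.0001,0.0002,0.009],[-0.0001,0.0002,0.009],[-0.0001,0.0002,0.009],[-0.0001,0.0002,0.009],[-0.0001,0.0002,0.009],[-0.0001,0.0002,0.009],[0,0,0],[0,0,0]], twist=[[0,-0.2,0],[0,0,0],[0,0,0],[0,0,0],[0,0,0],[0,0,0],[0,0,0],[0,0,0],[0,0,0],[0,0,0]])

```text
clock: 17.0
eef_pos: [0.4935, -0.3134, 0.157]
ee_rot: [0.001, 0.675, 0.737, -0.0]
force: [0.1, 0.2, -1.6]
grip_width: 0.0178
finger_force: 58.0
```

Run:
```python
from h import *
o=st();k=np.array([.5675,-.306,.068]);print("knob in tool",rot(o["ee_rot"]).inv().apply(k-o["eef_pos"]).round(4))
im=arm.capture("wrist")[...,::-1]
print("knob",proj("wrist",k,o).round(1))
cv2.imwrite("pics/w6.png",cv2.resize(im[120:240,270:430],None,fx=5,fy=5,interpolation=cv2.INTER_CUBIC))
```

```text
t 17.0 p [ 0.4935 -0.3134  0.157 ] x [-0.087  0.996 -0.002] z [ 0.002 -0.002 -1.   ] q [ 0.87  0.26 -0.41  1.72  0.11  1.18  0.52] F [ 0.1  0.2 -1.6] w 0.0178 f 58.0
knob in tool [0.0011 0.0742 0.0891]
knob [413.8 210.5]
```

View pics/w6.png

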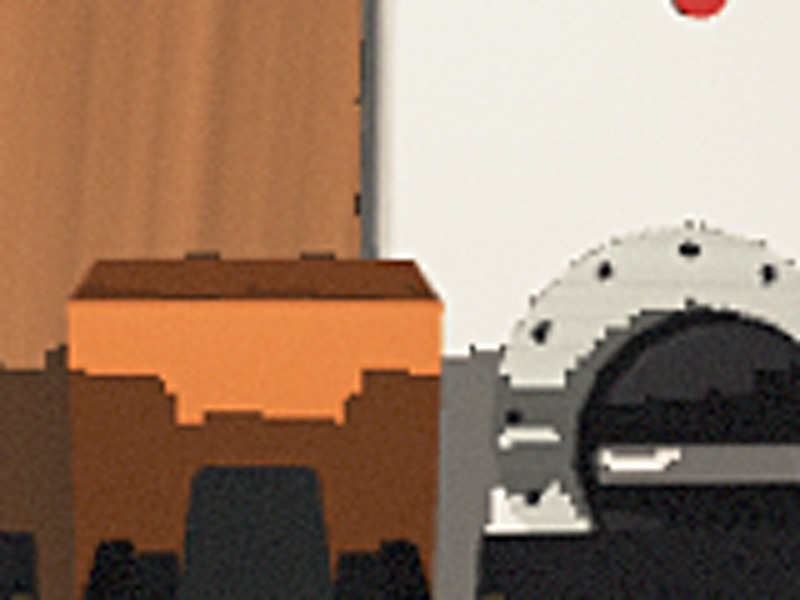

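Run:
```python
from h import *
o=arm.get_obs();Q=rot(o["ee_rot"])
u=Q.apply([1,0,0])
for n,p in [("rim top",np.array([.5675,-.306,.068])+.023*u),("rim bot",np.array([.5675,-.306,.056])+.023*u),("bar",np.array([.5675,-.306,.0715])),("bar front",np.array([.5675,-.306,.0715])-Q.apply([0,.02,0])),("left rim",np.array([.5675,-.306,.068])-Q.apply([0,.023,0]))]:
    print(n,((proj("wrist",p,o)-[270,120]+.5)*5-.5).round(1))
```

```text
rim top [726.8 309.9]
rim bot [705.6 295.9]
bar [723.  456.7]
bar front [601.7 457.4]
left rim [578.6 451.2]
```

The rim and pointer bar are about 1.4 mm toward -y of prediction, so the knob is laterally centred on the tool to within 0.5 mm. Next I'll lower 2.5 mm and slide straight in.

jog_arm(delta_pos=[[0,0,0.0012],[0,0,0.0013],[0,0.003,0],[0,0.005,0],[0,0.005,0],[0,0.005,0],[0,0.005,0],[0,0.004,0],[0,0.003,0],[0,0,0]], twist=[[0,0,0],[0,0,0],[0,0,0],[0,0,0],[0,0,0],[0,0,0],[0,0,0],[0,0,0],[0,0,0],[0,0,0]])

```text
clock: 17.88
eef_pos: [0.5246, -0.3106, 0.1553]
ee_rot: [0.002, 0.675, 0.738, 0.0]
force: [-0.4, -0.7, -1.6]
grip_width: 0.0173
finger_force: 58.0
```

jog_arm(delta_pos=[[0,0.003,0],[0,0.003,0],[0,0.003,0],[0,0.003,0],[0,0.003,0],[0,0,0]], twist=[[0,0,0],[0,0,0],[0,0,0],[0,0,0],[0,0,0],[0,0,0]])

```text
clock: 18.38
eef_pos: [0.5394, -0.3093, 0.1554]
ee_rot: [0.002, 0.675, 0.738, 0.0]
force: [-0.0, 0.4, -0.9]
grip_width: 0.0172
finger_force: 58.0
```

Run:
```python
from h import *
o=st();k=np.array([.5675,-.306,.068]);print("knob in tool",rot(o["ee_rot"]).inv().apply(k-o["eef_pos"]).round(4))
```

```text
t 18.38 p [ 0.5394 -0.3093  0.1554] x [-0.088  0.996 -0.003] z [ 0.004 -0.003 -1.   ] q [ 0.81  0.34 -0.41  1.63  0.15  1.2   0.46] F [-0.   0.4 -0.9] w 0.0172 f 58.0
knob in tool [0.0011 0.028  0.0875]
```

jog_arm(delta_pos=[[0,0.003,0],[0,0.003,0],[0,0.003,0],[0,0.003,0],[0,0.003,0],[0,0.003,0],[0,0,0]], twist=[[0,0,0],[0,0,0],[0,0,0],[0,0,0],[0,0,0],[0,0,0],[0,0,0]])

```text
clock: 18.97
eef_pos: [0.5574, -0.3078, 0.1554]
ee_rot: [0.002, 0.675, 0.738, 0.0]
force: [-0.2, 1.7, -1.8]
grip_width: 0.0176
finger_force: 58.0
```

jog_arm(delta_pos=[[0,0.002,0],[0,0.002,0],[0,0.001,0],[0,0,0]], twist=[[0,0,0],[0,0,0],[0,0,0],[0,0,0]])

```text
clock: 19.3
eef_pos: [0.5618, -0.3076, 0.1555]
ee_rot: [0.002, 0.675, 0.737, 0.0]
force: [-0.4, -0.2, -1.1]
grip_width: 0.0175
finger_force: 58.0
```

Run:
```python
from h import *
o=st();k=np.array([.5675,-.306,.068]);print("knob in tool",rot(o["ee_rot"]).inv().apply(k-o["eef_pos"]).round(4))
```

```text
t 19.3 p [ 0.5618 -0.3076  0.1555] x [-0.088  0.996 -0.003] z [ 0.003 -0.003 -1.   ] q [ 0.79  0.38 -0.41  1.58  0.16  1.21  0.43] F [-0.4 -0.2 -1.1] w 0.0175 f 58.0
knob in tool [0.0013 0.0055 0.0875]
```

jog_arm(delta_pos=[[0,0.0015,0],[0,0.0015,0],[0,0,0]], twist=[[0,0,0],[0,0,0],[0,0,0]])

```text
clock: 19.55
eef_pos: [0.5649, -0.3073, 0.1555]
ee_rot: [0.002, 0.675, 0.737, 0.0]
force: [0.2, -0.2, -1.2]
grip_width: 0.0179
finger_force: 58.0
```

jog_arm(delta_pos=[[0,0,-0.003],[0,0,-0.003],[0,0,-0.003],[0,0,0]], twist=[[0,0,0],[0,0,0],[0,0,0],[0,0,0]], squeeze=60)

```text
clock: 19.88
eef_pos: [0.5636, -0.3071, 0.1631]
ee_rot: [0.001, 0.675, 0.737, -0.0]
force: [0.9, -0.2, -12.1]
grip_width: 0.0176
finger_force: 59.9
```

The wrist shows 12 N, so the knob is being drawn. I'll keep going straight up.

jog_arm(delta_pos=[[0,0,-0.003],[0,0,-0.003],[0,0,-0.003],[0,0,-0.003],[0,0,0]], twist=[[0,0,0],[0,0,0],[0,0,0],[0,0,0],[0,0,0]])

```text
clock: 20.3
eef_pos: [0.5661, -0.308, 0.1797]
ee_rot: [0.005, 0.675, 0.737, 0.001]
force: [0.8, 0.6, -0.9]
grip_width: 0.0174
finger_force: 60.0
```

jog_arm(delta_pos=[[0,0,-0.003],[0,0,-0.003],[0,0,-0.003],[0,0,-0.003],[0,0,-0.002],[0,0,0],[0,0,0],[0,0,0]], twist=[[0,0,0],[0,0,0],[0,0,0],[0,0,0],[0,0,0],[0,0,0],[0,0,0],[0,0,0]])

```text
clock: 20.97
eef_pos: [0.5643, -0.3073, 0.1903]
ee_rot: [0.002, 0.675, 0.737, -0.0]
force: [-0.0, -0.2, -2.5]
grip_width: 0.0172
finger_force: 60.0
```

Run:
```python
from h import *
o=st();im=arm.capture("wrist")[...,::-1];t=arm.capture("side")[...,::-1]
a=cv2.resize(im[120:240,250:410],None,fx=3.75,fy=3.75,interpolation=cv2.INTER_CUBIC)
u,v=proj("side",[.5675,-.306,.09],o).astype(int)
b=cv2.resize(t[v-50:v+50,u-50:u+50],(200,200),interpolation=cv2.INTER_CUBIC)
c=np.zeros((450,200,3),np.uint8);c[:200]=b;cv2.imwrite("pics/w7.png",np.hstack([a,c]))
for z in(.068,.09):print(((proj("wrist",[.5675,-.306,z],o)-[250,120])*3.75).round())
```

```text
t 20.97 p [ 0.5643 -0.3073  0.1903] x [-0.087  0.996 -0.003] z [ 0.003 -0.003 -1.   ] q [ 0.79  0.36 -0.42  1.53  0.15  1.28  0.44] F [-0.  -0.2 -2.5] w 0.0172 f 60.0
[280. 300.]
[281. 325.]
```

View pics/w7.png

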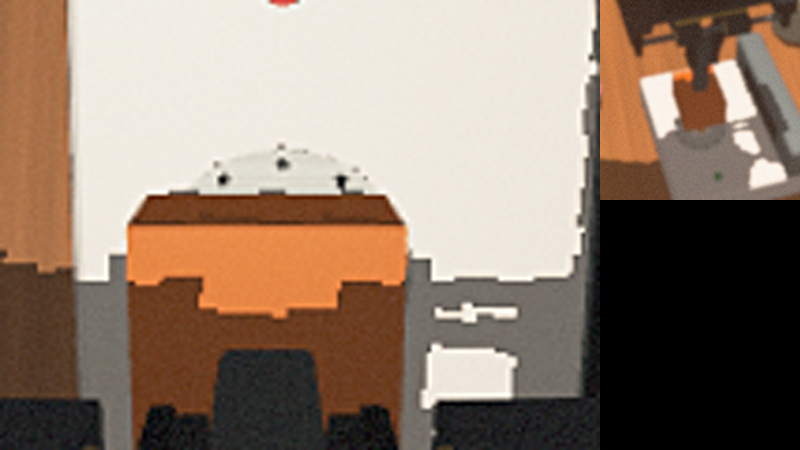

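jog_arm(delta_pos=[[0,0,-0.004],[0,0,-0.007],[0,0,-0.01],[0,0,-0.01],[0,0,-0.01],[0,0,-0.008],[0,0,-0.005],[0,0,-0.003],[0,0,0]], twist=[[0,0,0],[0,0,0],[0,0,2],[0,0,2],[0,0,2],[0,0,2],[0,0,2],[0,0,2],[0,0,0]])

```text
clock: 21.82
eef_pos: [0.5649, -0.3073, 0.2493]
ee_rot: [0.003, 0.749, 0.662, 0.001]
force: [-0.0, -0.2, -1.8]
grip_width: 0.0175
finger_force: 60.0
```

Run:
```python
from h import *
o=st();Q=rot(o["ee_rot"]);print("to bay",Q.inv().apply(np.array([.622,.26,.245])-o["eef_pos"]).round(4))
```

```text
t 21.82 p [ 0.5649 -0.3073  0.2493] x [ 0.122  0.992 -0.003] z [ 0.005 -0.004 -1.   ] q [ 0.76  0.32 -0.39  1.45  0.13  1.38  0.25] F [-0.  -0.2 -1.8] w 0.0175 f 60.0
to bay [ 0.5701 -0.0128  0.0023]
```

jog_arm(delta_pos=[[0.006,-0.0005,0],[0.012,-0.0005,0],[0.018,-0.0005,0],[0.022,-0.0005,0],[0.024,-0.0005,0],[0.024,-0.0005,0],[0.024,-0.0005,0],[0.024,-0.0005,0],[0.024,-0.0005,0],[0.024,-0.0005,0],[0.024,-0.0005,0]], twist=[[0,0,0],[0,0,0],[0,0,0],[0,0,0],[0,0,0],[0,0,0],[0,0,0],[0,0,0],[0,0,0],[0,0,0],[0,0,0]])

```text
clock: 22.73
eef_pos: [0.5858, -0.0793, 0.2467]
ee_rot: [0.002, 0.748, 0.664, 0.0]
force: [0.4, 0.2, -2.5]
grip_width: 0.0176
finger_force: 60.0
```

jog_arm(delta_pos=[[0.024,-0.0005,0],[0.024,-0.0005,0],[0.024,-0.0005,0],[0.024,-0.0005,0],[0.024,-0.0005,0],[0.024,-0.0005,0],[0.024,-0.0005,0],[0.024,-0.0005,0]], twist=[[0,0,0],[0,0,0],[0,0,0],[0,0,0],[0,0,0],[0,0,0],[0,0,0],[0,0,0]])

```text
clock: 23.4
eef_pos: [0.6047, 0.1115, 0.2463]
ee_rot: [0.002, 0.748, 0.663, 0.0]
force: [0.0, 0.3, -2.1]
grip_width: 0.0176
finger_force: 60.0
```

jog_arm(delta_pos=[[0.024,-0.0005,0],[0.024,-0.0005,0],[0.022,-0.0005,0],[0.02,-0.0005,0],[0.018,-0.0005,0],[0.015,-0.0005,0],[0.012,-0.0005,0],[0.008,0,0],[0.006,0,0],[0.003,0,0],[0,0,0],[0,0,0]], twist=[[0,0,0],[0,0,0],[0,0,0],[0,0,0],[0,0,0],[0,0,0],[0,0,0],[0,0,0],[0,0,0],[0,0,0],[0,0,0],[0,0,0]])

```text
clock: 24.4
eef_pos: [0.6209, 0.2594, 0.246]
ee_rot: [0.002, 0.749, 0.662, -0.0]
force: [0.2, 0.5, -1.7]
grip_width: 0.0175
finger_force: 60.0
```

Run:
```python
from h import *
o=st();im=arm.capture("wrist")[...,::-1];s=arm.capture("side")[...,::-1];t=arm.capture("top")[...,::-1]
u,v=proj("side",[.622,.26,.14],o).astype(int);b=cv2.resize(s[v-40:v+40,u-40:u+40],(300,300),interpolation=cv2.INTER_CUBIC)
u,v=proj("top",[.5675,-.306,.04],o).astype(int);c=cv2.resize(t[v-30:v+30,u-30:u+30],(240,240),interpolation=cv2.INTER_CUBIC)
r=np.zeros((540,300,3),np.uint8);r[:300]=b;r[300:,:240]=c
l=np.zeros((540,480,3),np.uint8);l[:300]=cv2.resize(im,(480,300));cv2.imwrite("pics/w8.png",np.hstack([l,r]))
```

```text
t 24.4 p [0.6209 0.2594 0.246 ] x [ 0.122  0.992 -0.003] z [ 0.003 -0.004 -1.   ] q [ 0.03  0.44 -0.65  1.36  0.27  1.42 -0.73] F [ 0.2  0.5 -1.7] w 0.0175 f 60.0
```

View pics/w8.png

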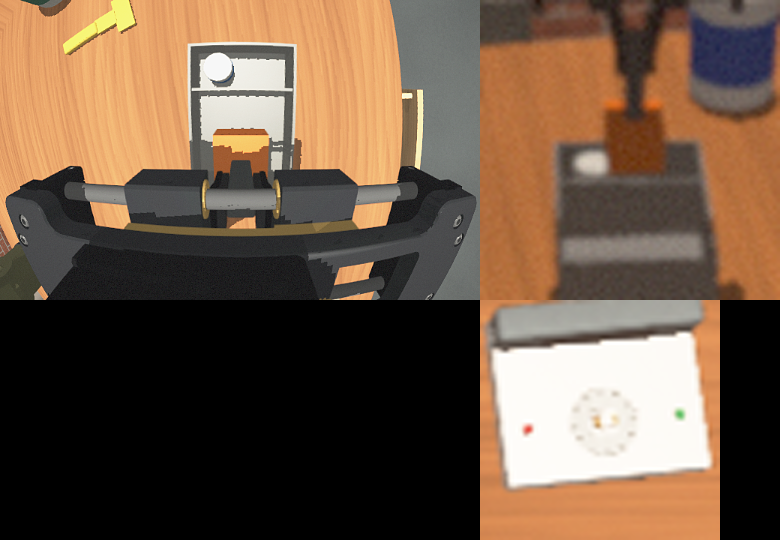

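The timer post is bare, so the knob is carried in the shoe, and the puller hangs centred over the wide bay. I've now viewed 11 pictures, one over the limit of 10, so I'll work from the numbers from here on. Next I'll lower it.

jog_arm(delta_pos=[[0,0,0.005],[0,0,0.01],[0,0,0.012],[0,0,0.012],[0,0,0.012],[0,0,0.012],[0,0,0.012],[0,0,0.012],[0,0,0.012],[0,0,0.01],[0,0,0.006],[0,0,0.003]], twist=[[0,0,0],[0,0,0],[0,0,0],[0,0,0],[0,0,0],[0,0,0],[0,0,0],[0,0,0],[0,0,0],[0,0,0],[0,0,0],[0,0,0]])

```text
clock: 25.55
eef_pos: [0.6206, 0.2596, 0.1266]
ee_rot: [0.002, 0.749, 0.663, -0.0]
force: [0.7, 0.2, -1.5]
grip_width: 0.0176
finger_force: 60.0
```

jog_arm(delta_pos=[[0,0,0.002],[0,0,0.002],[0,0,0.002],[0,0,0.002],[0,0,0.002],[0,0,0.002],[0,0,0.001],[0,0,0]], twist=[[0,0,0],[0,0,0],[0,0,0],[0,0,0],[0,0,0],[0,0,0],[0,0,0],[0,0,0]])

```text
clock: 26.22
eef_pos: [0.621, 0.2597, 0.1148]
ee_rot: [0.002, 0.749, 0.663, 0.0]
force: [-0.5, -0.2, -2.1]
grip_width: 0.0173
finger_force: 60.0
```

jog_arm(delta_pos=[[0,0,0.001],[0,0,0.001],[0,0,0.001],[0,0,0]], twist=[[0,0,0],[0,0,0],[0,0,0],[0,0,0]])

```text
clock: 26.55
eef_pos: [0.621, 0.2598, 0.1118]
ee_rot: [0.002, 0.749, 0.663, 0.0]
force: [0.3, -0.4, -2.1]
grip_width: 0.0172
finger_force: 60.0
```

jog_arm(delta_pos=[[0,0,0.001],[0,0,0]], twist=[[0,0,0],[0,0,0]])

```text
clock: 26.72
eef_pos: [0.6212, 0.2598, 0.1111]
ee_rot: [0.002, 0.749, 0.663, 0.0]
force: [0.4, -0.3, -0.7]
grip_width: 0.0178
finger_force: 60.0
```

jog_arm(delta_pos=[[0,0,0.001],[0,0,0]], twist=[[0,0,0],[0,0,0]])

```text
clock: 26.88
eef_pos: [0.6214, 0.2598, 0.1111]
ee_rot: [0.002, 0.749, 0.663, 0.0]
force: [-1.2, -0.2, 4.8]
grip_width: 0.0175
finger_force: 60.0
```

jog_arm(delta_pos=[[0,0,0],[0,0,0],[0,0,0],[0,0,0]], twist=[[0,0,0],[0,0,0],[0,0,0],[0,0,0]])

```text
clock: 27.22
eef_pos: [0.6214, 0.2598, 0.1111]
ee_rot: [0.002, 0.749, 0.663, 0.001]
force: [-1.2, -1.2, 5.3]
grip_width: 0.0172
finger_force: 60.0
```

It sits on the floor at TCP 0.111 m, exactly as expected, with 5 N of contact. Next I'll release and rise.

jog_arm(delta_pos=[[0,0,0],[0,0,0],[0,0,0],[0,0,0],[0,0,0],[0,0,0],[0,0,0]], twist=[[0,0,0],[0,0,0],[0,0,0],[0,0,0],[0,0,0],[0,0,0],[0,0,0]], grip=60)

```text
clock: 27.8
eef_pos: [0.6211, 0.2599, 0.1099]
ee_rot: [0.002, 0.749, 0.663, 0.0]
force: [0.1, 0.3, 0.2]
grip_width: 0.0502
finger_force: 0.0
```

jog_arm(delta_pos=[[0,0,-0.005],[0,0,-0.012],[0,0,-0.016],[0,0,-0.016],[0,0,-0.016],[0,0,-0.016],[0,0,-0.012],[0,0,-0.005],[0,0,0],[0,0,0],[0,0,0]], twist=[[0,0,0],[0,0,0],[0,0,0],[0,0,0],[0,0,0],[0,0,0],[0,0,0],[0,0,0],[0,0,0],[0,0,0],[0,0,0]])

```text
clock: 28.72
eef_pos: [0.6203, 0.2597, 0.2069]
ee_rot: [0.002, 0.749, 0.663, -0.001]
force: [-0.1, 0.2, -0.4]
grip_width: 0.0523
finger_force: 0.0
```

Run:
```python
from h import *
o=st();im=arm.capture("wrist").astype(int)
# orange shoe / shank check by pixels, no viewing: expected shoe edges if upright at (.6214,.2598)
Q=rot(o["ee_rot"]);pt=lambda v:proj("wrist",np.array([.6214,.2598,.004])+Q.apply([v[0],v[1],0])+[0,0,v[2]],o).round(1)
for v in [(.03,-.026,.04),(.03,.026,.04),(.007,-.009,.125),(.007,.009,.125)]:print(v,pt(v))
m=(im[...,0]-im[...,2]>60)&(im[...,0]>90)&(im[...,2]<70);m[:, :200]=0;m[:,450:]=0
n,l,s,c=cv2.connectedComponentsWithStats(m.astype(np.uint8));i=1+s[1:,4].argmax();print(s[i],c[i].round())
```

```text
t 28.72 p [0.6203 0.2597 0.2069] x [ 0.122  0.993 -0.003] z [ 0.002 -0.004 -1.   ] q [ 0.03  0.46 -0.65  1.42  0.28  1.36 -0.75] F [-0.1  0.2 -0.4] w 0.0523 f 0.0
(0.03, -0.026, 0.04) [295.7 161.2]
(0.03, 0.026, 0.04) [348.1 161.2]
(0.007, -0.009, 0.125) [310.3 206.6]
(0.007, 0.009, 0.125) [334.7 206.6]
[ 227  280  223   34 2583] [317. 298.]
```

Run:
```python
from h import *
im=arm.capture("wrist").astype(int)
m=(im[...,0]-im[...,2]>50)[140:225,270:380]
ys,xs=np.nonzero(m);print("orange box rows",ys.min()+140,ys.max()+140,"cols",*(np.percentile(xs,[1,99])+270), m.sum())
d=(im.max(2)<75)[185:215,300:345];print("dark cols at row 205:",(np.nonzero(d[20])[0]+300)[[0,-1]])
print(arm.job_done())
```

```text
orange box rows 158 220 cols 296.0 347.0 2479
dark cols at row 205: [312 332]
the job is handed in; nothing more can be done
None
```

The job is handed in: the knob is off its post and I set the puller upright in the wide bay and let go. The final pixel check put the shoe and shank where an upright puller should be. I did not see the knob inside the shoe at the end, only that its post was bare and nothing lay on the timer. I viewed 11 pictures, one over the limit of 10.

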